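# Swing the sample rack home and clamp it with the keeper

### The arm

A 7-joint arm with a two-finger parallel gripper is mounted at the origin on the work surface. World frame = base frame: x ahead of the robot, y to its left, z up, the work surface at z = 0. Lengths are in m, angles in rad, forces in N, time in s.
With the tool pointing down it reaches from about 0.4 to 0.85 m from the base axis. Payload 4.5 kg.
Tool frame: the origin (TCP) lies between the finger pads; the fingertips stand ctrl.tips_ahead ahead of it and the grasp point (between the pads) lies 6 mm ahead of it (ctrl.tips_ahead is the distance from the TCP to the fingertips, in m); z points along the fingers, y is the line along which they close (so a half turn about z gives the same grasp; the last joint's range is limited). The gripper opens to 88 mm and grips with 3 to 60 N. Pads are 18 mm wide; open, the fingers measure 123 mm over their backs; the gripper's body (75 mm by 187 mm) begins 45 mm behind the grasp point.
Start: joints at [1.157, 0.689, -0.195, 1.565, 0.157, 0.902, -0.215], TCP at [0.271, -0.563, 0.264] pointing down, gripper open.
Joint ranges: [-3.01, 3.01], [-0.46, 2.08], [-1.47, 1.51], [0.13, 2.56], [-1, 4.14], [0.04, 2.09], [-2.66, 2.66]. Speed limits (rad/s): [2.57, 2.57, 3.14, 3.14, 3.14, 3.14, 3.14].

### API

Orientations are given as a 3x3 rotation matrix whose columns are the frame's x, y, z axes.
In Python, from cell import ctrl gives the robot as it stands.
- The arm moves only by the tool send_rows, never from a script. Its argument "commands" is a list of rows, each an object with "dp": the shift along the tool's x, y, z in mm, a list of three; "delta_rot": the turn, a rotation vector about the tool's x, y, z in rad, a list of three; "jaw": the finger opening in mm, from 0 to 88.1. A call has 1 to 5 rows; each row shifts and turns the commanded pose from where the row before left it, along the tool's axes as they then stand; what a row does not reach is not made up. A row lasts 1/10 s, in which the tool goes at most 50 mm and 8.59 degrees, less where a joint would pass 70% of its speed; a pose out of reach is approached as far as the arm can. A call is refused whole if a number of a shift passes 50 or a number of a turn 0.15, either way. A call with a gripper value outside its range is refused whole. The fingers move at their own pace and stop on an object; "force" is the grip in N (left out, the last holds). Time passes only in rows, so rows that do not move let the fingers close. It gives the time, the measured TCP pose, the force, the opening and the grip force at its end, in the units of the state.
- ctrl.state(): the state, without advancing time (a new reading comes with each control period).
- ctrl.grab_frame(name): name is "scene" or "top"; returns the picture (420x560x3 uint8, red, green, blue); there is no depth.
- ctrl.camera_info(name): a dict with "vfov" (degrees; the focal length in pixels is half the picture's height over the tangent of half this angle, whatever the lens; pixels are square), "cx", "cy" (the principal point, pixels), "k1" (the pictures are not rectified: a ray, as slopes to the right and down, at radius r is drawn at 1 + k1 r^2 times it, then the intrinsics apply), "rvec" (rotation vector, rad) and "tvec" (3), from world to camera coordinates, as OpenCV has them. Camera axes: x right, y down, z forward; pixel columns grow to the right and rows downward; lengths in m; the calibration is good to about 2 mm. A picture is of the moment at which its call begins. camera_info takes no time and is no camera call.
- ctrl.finish_job(): hands the job in; it is judged then, once.
The state is a dict: "clock": time; "q": joint angles; "joint_vel": joint speeds; "effort": joint torques, N m; "tool_pos": TCP position; "tool_rot": TCP orientation; "ft_force": force on the tool from outside, world axes, zero at the start; "wrist_torque": the same for the moment, N m; "opening": finger opening in m; "grasp_force": force on a finger pad.
Only numpy, scipy, OpenCV 4.12 (cv2) and the standard library are available. Lean on these libraries where they do the work, as an engineer would, in place of code of your own. Each camera call takes 0.05 s, during which the arm holds its last target. There are 200 camera calls.

### The job

Swing the sample rack round on its pivot pin, pushing it near its free end, until it is pressed firmly but gently home on the spring bumper of the backstop. Then swing the keeper arm round until it bears firmly on the rack, so that the rack is left clamped between keeper and bumper. Never strain the bumper, keep the rack flat on the deck and on its pin, and leave the other things where they stand.

Things in the scene. Friction and masses are not known exactly. Their poses are not given: they have to be found in the camera images.
- deck: Fixed aluminium plate, 270 mm (x) by 415 mm (y), 6 mm thick. Origin: on the bench at the axis of its pivot pin (10 mm thick, top 32 mm above the bench). The plate spans x -200 to +70, y -35 to +380 mm from there. -x points roughly to the robot (turned by up to 0.3 rad); y is about the line of the rack when home.
- rack: Loose long white rack of capped vials, 0.2 to 0.43 kg, flat on the deck. Origin: underside, centre of the 12 mm hole in its heel tab (12 mm thick), over the pin. Its body runs along +y from 22 to 280 mm, 50 mm wide (x -25 to 25), 32 mm tall; caps reach 49 mm. Starts turned 0.30 to 0.55 rad counter-clockwise (from above) from the deck, free end toward the robot.
- rack_end (a point): Centre of the rack's free end face, half-way up (16 mm), 280 mm from the hole along the rack's y. Home is within 0.06 rad of the deck's y axis, with the rack's +x long face on the bumper. Pushing the rack freely takes about 1 to 3 N; push square to its long face along its arc, as a skewed push jams it on the pin.
- backstop: Fixed grey upright bracket on the deck, 14 mm thick, 70 mm wide, 40 mm tall. Origin: at its foot on the deck's top, middle of the face toward the rack (its -x). It stands 50 mm to deck +x of the pin's axis and 205 to 235 mm along deck y from the pin. It carries the spring bumper.
- bumper_mount (a point): Point on the backstop's face, 22 mm above the deck top, where a round rubber spring bumper (18 mm wide) juts 18 to 32 mm to -x. Its set-screw differs each time and is not measured: feel for it. It yields 1 mm per 4 N (10 mm travel). The rack is home once pressed on it with over 4 N for 0.3 s; over 20 N strains it. It may push the rack back 1 or 2 mm on release.
- keeper (a joint): Angle of the keeper, a straight steel arm on a vertical pivot: 0 = pointing along deck -x (open); grows counter-clockwise from above as it closes; pi/2 = along deck -y. Starts at 0 to 0.4; meets the home rack's -x long face at about 1.65 to 1.95; stop at 2.2. Stays where left: its stiff pivot takes 0.3 N m (3.5 N at 85 mm) to turn. Press on it until the bumper is loaded again by over 2 N.
- keeper_pivot (a point): Keeper's pivot axis, fixed on the deck (55 mm to -x, 330 mm to +y of the pin, in deck axes), at mid-height of the arm, 15 mm above the deck's top. The arm is 14 mm thick and spans 2 to 28 mm above the deck's top; boss of 15 mm radius at the pivot.
- keeper_tip (a point): Centre of the keeper's round rubber tip (7 mm radius) at mid-height, 105 mm from the pivot axis along the arm.
- vial: small capped glass vial, 26 mm wide, 45 mm tall, standing on the deck behind the rack; a bystander. Origin at the centre of its underside.
- dish: white plastic dish, 64 mm wide, 28 mm tall, standing on the deck's robot side; a bystander. Origin at the centre of its underside.
- media_bottle: capped glass bottle, 72 mm wide, 130 mm tall; a bystander. Origin at the centre of its underside.
- flask: conical glass flask, 100 mm wide at the foot, 130 mm tall; a bystander. Origin at the centre of its underside.
- specimen_cup: clear open cup, 80 mm wide, 80 mm tall; a bystander. Origin at the centre of its underside.
- tip_box: closed pipette-tip box, 85 x 120 x 50 mm; a bystander. Origin at the centre of its underside.
- reservoir: white open basin, 80 x 130 x 40 mm; a bystander. Origin at the centre of its underside.

How it is judged:
On the way, in this order (a step that is already met when the one before it is completed fails the run):
1. the rack is pressed home on the bumper with more than 4 N while the keeper is still open (contact force between rack and backstop above 4 N and value of joint keeper below 0.6 rad and horizontal distance between rack and deck below 0.006 m and z of rack in the frame of deck below 0.01 m), for 0.3 s.
2. the keeper bears on the rack with more than 2 N and the rack on the bumper with more than 2 N (contact force between keeper and rack above 2 N and contact force between rack and backstop above 2 N), for 0.2 s.
At the end, for the whole second after the job is handed in: The rack lies still on the deck and on its pin (hole within 6 mm of the pin, raised no more than 4 mm), within 0.09 rad of the deck's y axis, touching the bumper with more than 0.3 N; the keeper is at rest past 1.55 rad and touches the rack with more than 0.3 N (contact force between rack and backstop above 0.3 N and contact force between keeper and rack above 0.3 N and value of joint keeper above 1.55 rad and angle between the y axis of rack and the y axis of deck, either way round below 0.09 rad and horizontal distance between rack and deck below 0.006 m and z of rack in the frame of deck below 0.01 m and linear speed of rack below 0.01 m/s and velocity of joint keeper between -0.05 and 0.05 rad/s).
It fails at once if the bumper is strained: the rack is pressed on it with more than 20 N (contact force between rack and backstop above 20 N).
It fails at once if the rack is tipped by more than 0.15 rad (angle between rack's own z axis and vertical above 0.15 rad).
It fails at once if a bystander is moved by more than 30 mm (distance of any of vial, dish, media_bottle, flask, specimen_cup, tip_box, reservoir from where it was at the start of the episode above 0.03 m).
It also fails if it takes over 72 s, if anything falls off the work surface, if the arm or the gripper's body presses on something with over 40 N, if the wrist force passes 120 N, or if a joint passes its speed limit or range.

## Working session

There is one attempt and no reset: what is moved stays moved. The work goes in short steps, Python scripts to look and compute and a tool call to move; the robot and the scene stay as the last step left them, time stands still between calls to the robot, and variables do not carry over. Pictures are saved under pics/ and viewed, at most 10 in all, crops included, and the job is handed in when it is done.

Besides the shell and the picture viewer there is one more tool, called after "Request:" in YAML: its name, and indented under it one key for each argument. send_rows: Moves the arm, as the interface text tells. Its arguments: {"type":"object","properties":{"commands":{"type":"array"},"force":{"type":"number"}},"required":["commands"]}

```bash
ls; mkdir -p pics; python3 - <<'E'
from cell import ctrl
import cv2
for n in("scene","top"):
    cv2.imwrite(f"pics/{n}0.png",ctrl.grab_frame(n)[:,:,::-1]); print(ctrl.camera_info(n))
s=ctrl.state();print(s,ctrl.tips_ahead)
E
```

```text
pics
{'vfov': 44.359215189309616, 'cx': 282.7797239672261, 'cy': 213.36400985854422, 'k1': -0.16799308052514086, 'rvec': array([ 1.5384771 ,  1.89149717, -0.91532952]), 'tvec': array([ 0.11190074, -0.2968377 ,  1.72921476])}
{'vfov': 43.99274238452276, 'cx': 270.9932892461869, 'cy': 196.3427111405974, 'k1': 0.04030824436185007, 'rvec': array([ 2.15407678, -2.18312872,  0.11209618]), 'tvec': array([-0.01273593,  0.583817  ,  1.53848433])}
{'clock': 0.1, 'q': array([ 1.15679768,  0.68993243, -0.19451992,  1.56622206,  0.15732752,
        0.902509  , -0.21508345]), 'joint_vel': array([-3.25843951e-04, -4.10967372e-03,  2.97490889e-05, -3.16587632e-03,
        1.23760479e-03,  1.84354417e-04,  3.23026941e-04]), 'effort': array([-3.69892470e-03, -5.28501427e+01, -1.27144296e+00, -1.53837365e+01,
       -5.25124627e-02,  1.96150133e-03,  6.43143522e-06]), 'tool_pos': array([ 0.27034469, -0.56292529,  0.26297482]), 'tool_rot': array([[ 9.01355776e-01,  4.33078563e-01, -8.50745912e-04],
       [ 4.33079376e-01, -9.01354628e-01,  1.44513609e-03],
       [-1.40966303e-04, -1.67102227e-03, -9.99998594e-01]]), 'ft_force': array([-0.36236294, -0.08618816, -0.3522044 ]), 'wrist_torque': array([0.01645016, 0.03728252, 0.05497953]), 'grasp_force': 0.0, 'opening': 0.08821382734477472} 0.025
```

View pics/scene0.png

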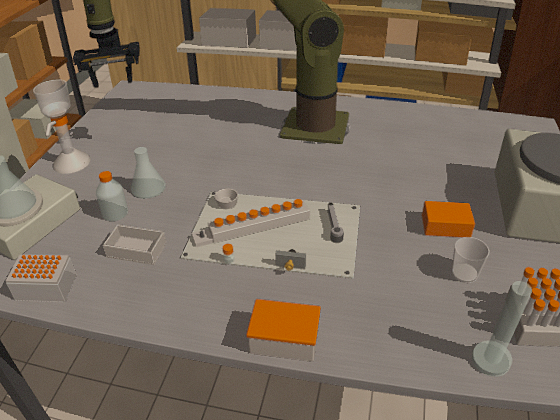

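View pics/top0.png

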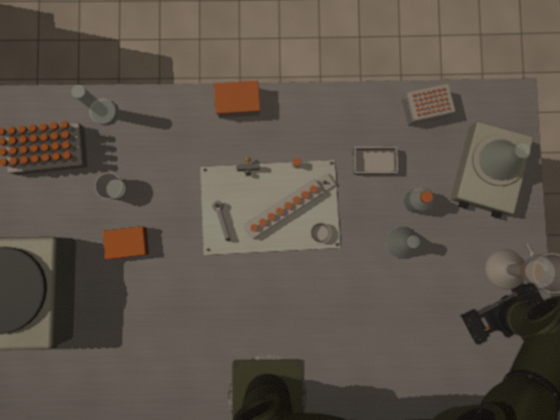

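```bash
python3 - <<'E'
import cv2
a=cv2.imread("pics/top0.png")[152:260,195:347]; cv2.imwrite("pics/tc.png",cv2.convertScaleAbs(cv2.resize(a,None,fx=5,fy=5,interpolation=2),alpha=1.4))
a=cv2.imread("pics/scene0.png")[180:280,178:368]; cv2.imwrite("pics/sc.png",cv2.resize(a,None,fx=4,fy=4,interpolation=2))
E
```

```text
(no output)
```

View pics/tc.png

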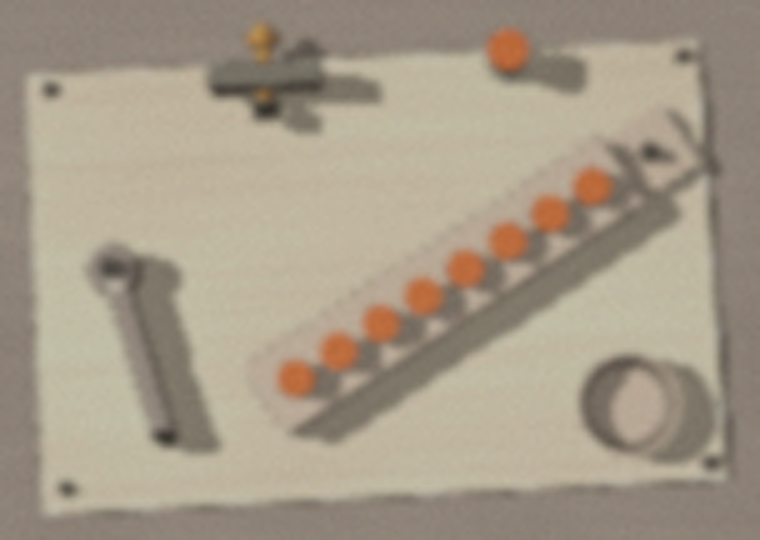

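View pics/sc.png

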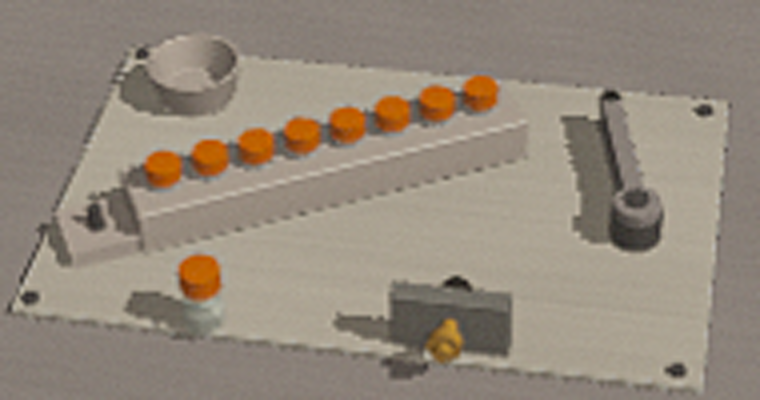

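```bash
cat > h.py <<'E'
import numpy as np,cv2
from cell import ctrl
C={n:ctrl.camera_info(n) for n in("scene","top")}
def ray(n,p):
    c=C[n];f=210/np.tan(np.radians(c["vfov"]/2));K=np.array([[f,0,c["cx"]],[0,f,c["cy"]],[0,0,1]])
    u=cv2.undistortPoints(np.array([[p]],float),K,np.array([c["k1"],0,0,0,0]))[0,0]
    R=cv2.Rodrigues(c["rvec"])[0];d=R.T@np.r_[u,1];return -R.T@c["tvec"],d/np.linalg.norm(d)
def plane(n,p,z):
    o,d=ray(n,p);return o+d*(z-o[2])/d[2]
def tri(ps,pt):
    a,d=ray("scene",ps);b,e=ray("top",pt)
    s=np.linalg.lstsq(np.c_[d,-e],b-a,rcond=None)[0];p,q=a+s[0]*d,b+s[1]*e
    return (p+q)/2,np.linalg.norm(p-q)
def blobs(im,box,lo=6):
    h=cv2.cvtColor(im,cv2.COLOR_RGB2HSV);m=cv2.inRange(h,(3,150,90),(16,255,255))
    x0,x1,y0,y1=box;k=np.zeros_like(m);k[y0:y1,x0:x1]=m[y0:y1,x0:x1]
    n,_,st,ce=cv2.connectedComponentsWithStats(k);return [(ce[i],st[i,4]) for i in range(1,n) if st[i,4]>=lo]
ct=lambda x,y:((x+.5)/5-.5+195,(y+.5)/5-.5+152)
cs=lambda x,y:((x+.5)/4-.5+178,(y+.5)/4-.5+180)
E
cat > m.py <<'E'
from h import *
np.set_printoptions(precision=4,suppress=True)
for nm,s,t in [("scr+x-y",(30,298),(684,56)),("scr+x+y",(677,370),(52,90)),("scr-x-y",(142,53),(712,462)),("scr-x+y",(704,110),(68,489)),
 ("cor+x-y",(12,312),(697,40)),("cor+x+y",(702,390),(27,75)),("cor-x-y",(128,47),(727,478)),("cor-x+y",(729,102),(45,513)),
 ("pin",(96,208),(652,150)),("kpiv",(637,198),(113,267)),("ktip",(611,95),(165,436)),("bumper",(457,283),(265,108))]:
    print(nm,*tri(cs(*s),ct(*t)))
T=cv2.imread("pics/top0.png")[:,:,::-1];S=cv2.imread("pics/scene0.png")[:,:,::-1]
bt=sorted(blobs(T,(200,340,155,250)),key=lambda b:b[0][0]);bs=sorted(blobs(S,(190,330,190,265)),key=lambda b:-b[0][0])
print(len(bt),len(bs),[b[0].round(1).tolist() for b in bt],[b[0].round(1).tolist() for b in bs])
E
python3 m.py
```

```text
scr+x-y [ 0.6878 -0.2085  0.0049] 0.0005531188287829485
scr+x+y [0.6716 0.1816 0.0055] 0.0002662208981475639
scr-x-y [ 0.4381 -0.2188  0.0056] 1.0375161805385105e-05
scr-x+y [0.4271 0.1715 0.0059] 0.000552211279739035
cor+x-y [ 0.6982 -0.2171  0.0013] 0.00016720809387738643
cor+x+y [0.6817 0.1975 0.0022] 0.00034345623246919885
cor-x-y [ 0.4291 -0.2301  0.0025] 0.004410683622763344
cor-x+y [0.4128 0.1864 0.0038] 0.0008390688108635185
pin [ 0.6264 -0.1846  0.029 ] 3.3563697408114925e-05
kpiv [0.5591 0.1416 0.0349] 0.0006330421902748901
ktip [0.4576 0.1111 0.0327] 0.0008747628814035568
bumper [0.6544 0.0489 0.0346] 0.0005989511231378306
9 9 [[254.0, 227.3], [262.5, 222.0], [271.0, 216.4], [279.5, 211.0], [287.8, 205.4], [296.2, 161.8], [296.3, 199.9], [304.6, 194.4], [313.2, 188.9]] [[297.6, 202.7], [286.8, 205.5], [275.5, 208.0], [264.4, 210.7], [253.2, 213.3], [241.5, 216.2], [230.1, 218.9], [227.5, 248.9], [218.3, 221.8]]
```

```bash
cat >> m.py <<'E'
bt=[b[0] for b in bt];del bt[5];bs=[b[0] for b in bs];del bs[7]
P=[tri(s,t) for s,t in zip(bs,bt)];X=np.array([p[0] for p in P]);print(X,[p[1] for p in P])
v=X[0,:2]-X[-1,:2];print("rack world ang",np.arctan2(-v[0],v[1]))
pin=np.array([.627,-.186]);w=X[:,:2].mean(0)-pin;print("from pin",np.arctan2(-w[0],w[1]),np.linalg.norm(w))
print("end",plane("top",ct(258,360),.038),plane("top",ct(290,430),.022))
E
python3 m.py | tail -12
```

```text
9 9 [[254.0, 227.3], [262.5, 222.0], [271.0, 216.4], [279.5, 211.0], [287.8, 205.4], [296.2, 161.8], [296.3, 199.9], [304.6, 194.4], [313.2, 188.9]] [[297.6, 202.7], [286.8, 205.5], [275.5, 208.0], [264.4, 210.7], [253.2, 213.3], [241.5, 216.2], [230.1, 218.9], [227.5, 248.9], [218.3, 221.8]]
[[ 0.4902  0.0309  0.0479]
 [ 0.5056  0.0056  0.0469]
 [ 0.522  -0.02    0.0473]
 [ 0.5377 -0.0454  0.047 ]
 [ 0.5541 -0.0705  0.0477]
 [ 0.5702 -0.0961  0.0473]
 [ 0.5863 -0.1211  0.0475]
 [ 0.6026 -0.147   0.0474]] [np.float64(0.00030888804026501425), np.float64(0.00015985892869659884), np.float64(0.0006535503625320428), np.float64(0.0001802499890477248), np.float64(0.00020377480914258916), np.float64(0.0005480445031724044), np.float64(0.00027908402856563486), np.float64(2.114788850183626e-05)]
rack world ang 0.5633314479311697
from pin 0.5634663095891761 0.15149193319410048
end [0.502  0.0546 0.038 ] [0.4604 0.0364 0.022 ]
```

Request:
send_rows:
  commands:
    - {"dp":[26,-28,0],"delta_rot":[0,0,0],"jaw":0}
    - {"dp":[26,-28,0],"delta_rot":[0,0,0],"jaw":0}
    - {"dp":[26,-28,0],"delta_rot":[0,0,0],"jaw":0}
    - {"dp":[26,-28,0],"delta_rot":[0,0,0],"jaw":0}
    - {"dp":[26,-28,0],"delta_rot":[0,0,0],"jaw":0}
  force: 20

```text
clock: 0.6
tool_pos: [0.3273, -0.3793, 0.2635]
tool_rot: [[0.901, 0.433, -0.0], [0.433, -0.901, 0.0], [-0.0, -0.0, -1.0]]
ft_force: [0.7, -0.4, -0.3]
opening: 0.0501
grasp_force: 0.0
```

Request:
send_rows:
  commands:
    - {"dp":[26,-28,0],"delta_rot":[0,0,0],"jaw":0}
    - {"dp":[26,-28,0],"delta_rot":[0,0,0],"jaw":0}
    - {"dp":[26,-28,0],"delta_rot":[0,0,0],"jaw":0}
    - {"dp":[26,-28,0],"delta_rot":[0,0,0],"jaw":0}
    - {"dp":[26,-28,0],"delta_rot":[0,0,0],"jaw":0}

```text
clock: 1.1
tool_pos: [0.3839, -0.1969, 0.2636]
tool_rot: [[0.901, 0.433, -0.0], [0.433, -0.901, 0.0], [-0.0, -0.0, -1.0]]
ft_force: [0.7, 0.3, 0.0]
opening: 0.0104
grasp_force: 0.0
```

Request:
send_rows:
  commands:
    - {"dp":[20,-24,0],"delta_rot":[0,0,-0.03],"jaw":0}
    - {"dp":[20,-24,0],"delta_rot":[0,0,-0.03],"jaw":0}
    - {"dp":[20,-24,0],"delta_rot":[0,0,-0.03],"jaw":0}
    - {"dp":[20,-24,0],"delta_rot":[0,0,-0.025],"jaw":0}
    - {"dp":[0,0,0],"delta_rot":[0,0,0],"jaw":0}

```text
clock: 1.6
tool_pos: [0.4096, -0.0718, 0.2637]
tool_rot: [[0.841, 0.541, 0.001], [0.541, -0.841, 0.002], [0.002, -0.001, -1.0]]
ft_force: [0.0, -0.1, 0.1]
opening: 0.0005
grasp_force: 0.0
```

```bash
cat > nav.py <<'E'
import sys,numpy as np
from cell import ctrl
np.set_printoptions(precision=4,suppress=True)
s=ctrl.state();R=s["tool_rot"];p=s["tool_pos"]
print(s["clock"],p,"yaw",np.arctan2(R[1,0],R[0,0]),"tilt",R[:,2],"F",s["ft_force"],"open",s["opening"])
if len(sys.argv)>4:
    t=np.array([float(a) for a in sys.argv[1:4]]);yaw=float(sys.argv[4])
    print("dp mm",R.T@(t-p)*1e3,"rz",np.arctan2(R[1,0],R[0,0])-yaw)
E
python3 nav.py 0.4436 -0.0061 0.12 0.563
```

```text
1.6 [ 0.4096 -0.0718  0.2637] yaw 0.5710798445386054 tilt [ 0.0007  0.0021 -1.    ] F [ 0.012  -0.0715  0.1329] open 0.00046164676052573084
dp mm [ 63.8769 -36.7317 143.8802] rz 0.00807984453860544
```

Request:
send_rows:
  commands:
    - {"dp":[13,-7.4,29],"delta_rot":[0,0,0],"jaw":0}
    - {"dp":[13,-7.4,29],"delta_rot":[0,0,0],"jaw":0}
    - {"dp":[13,-7.4,29],"delta_rot":[0,0,0],"jaw":0}
    - {"dp":[13,-7.4,29],"delta_rot":[0,0,0],"jaw":0}
    - {"dp":[12,-7.2,28],"delta_rot":[0,0,0],"jaw":0}

```text
clock: 2.1
tool_pos: [0.4436, -0.0111, 0.1184]
tool_rot: [[0.846, 0.533, 0.0], [0.533, -0.846, -0.001], [-0.0, 0.001, -1.0]]
ft_force: [0.6, -0.7, -0.7]
opening: 0.0006
grasp_force: 0.0
```

Request:
send_rows:
  commands:
    - {"dp":[0,0,25],"delta_rot":[0,0,0],"jaw":0}
    - {"dp":[0,0,25],"delta_rot":[0,0,0],"jaw":0}
    - {"dp":[0,0,17],"delta_rot":[0,0,0],"jaw":0}
    - {"dp":[0,0,10],"delta_rot":[0,0,0],"jaw":0}
    - {"dp":[0,0,0],"delta_rot":[0,0,0],"jaw":0}

```text
clock: 2.6
tool_pos: [0.4479, -0.0118, 0.0514]
tool_rot: [[0.845, 0.534, -0.01], [0.534, -0.845, -0.001], [-0.009, -0.005, -1.0]]
ft_force: [-0.5, -0.5, 0.1]
opening: 0.0004
grasp_force: 0.0
```

```bash
python3 nav.py 0.4436 -0.0061 0.041 0.563; python3 - <<'E'
from h import *
a=ctrl.grab_frame("scene")[150:290,178:368,::-1];cv2.imwrite("pics/s1.png",cv2.resize(a,None,fx=4,fy=4))
E
```

```text
2.6 [ 0.4479 -0.0118  0.0514] yaw 0.5634409846395831 tilt [-0.0102 -0.0006 -0.9999] F [-0.4897 -0.4552  0.1153] open 0.0004377667323442062
dp mm [-0.5115 -7.1284 10.431 ] rz 0.00044098463958319734
```

View pics/s1.png

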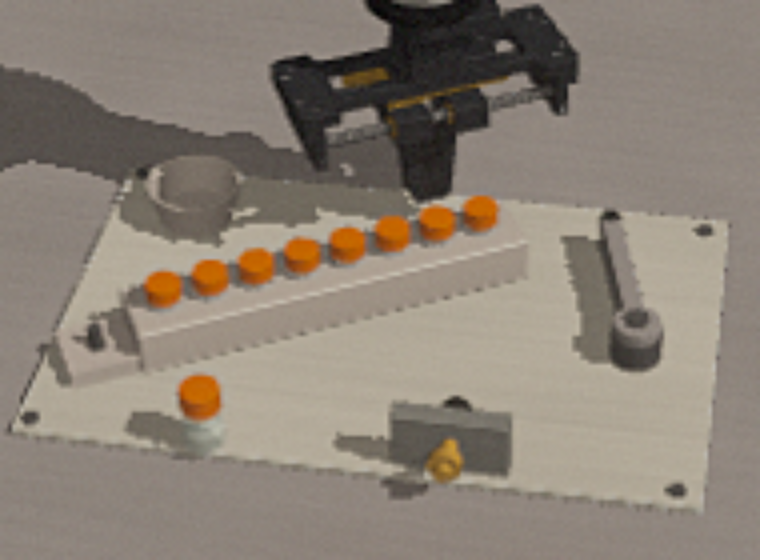

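Request:
send_rows:
  commands:
    - {"dp":[3,-2,3],"delta_rot":[0,0,0],"jaw":0}
    - {"dp":[3,-2,3],"delta_rot":[0,0,0],"jaw":0}
    - {"dp":[3,-2,3],"delta_rot":[0,0,0],"jaw":0}
    - {"dp":[2,-1,1],"delta_rot":[0,0,0],"jaw":0}
    - {"dp":[0,0,0],"delta_rot":[0,0,0],"jaw":0}

```text
clock: 3.15
tool_pos: [0.4536, 0.0007, 0.0427]
tool_rot: [[0.846, 0.534, -0.008], [0.534, -0.846, -0.0], [-0.007, -0.004, -1.0]]
ft_force: [-0.6, -1.3, 0.1]
opening: 0.0005
grasp_force: 0.0
```

```bash
python3 nav.py 0.4577 0.0028 0.041 0.563
```

```text
3.15 [0.4536 0.0007 0.0427] yaw 0.5627934671475239 tilt [-0.0084 -0.0002 -1.    ] F [-0.592  -1.3076  0.1316] open 0.0004789565933773529
dp mm [4.5831 0.3947 1.6625] rz -0.00020653285247607123
```

Request:
send_rows:
  commands:
    - {"dp":[3,0,1],"delta_rot":[0,0,0],"jaw":0}
    - {"dp":[3,0,1],"delta_rot":[0,0,0],"jaw":0}
    - {"dp":[3,0,0],"delta_rot":[0,0,0],"jaw":0}
    - {"dp":[3,0,0],"delta_rot":[0,0,0],"jaw":0}
    - {"dp":[2,0,0],"delta_rot":[0,0,0],"jaw":0}

```text
clock: 3.65
tool_pos: [0.4654, 0.0082, 0.0403]
tool_rot: [[0.846, 0.534, -0.009], [0.534, -0.846, -0.0], [-0.008, -0.005, -1.0]]
ft_force: [-2.1, -0.6, 1.0]
opening: 0.0004
grasp_force: 0.9
```

Request:
send_rows:
  commands:
    - {"dp":[2.5,-0.3,0],"delta_rot":[0,0,0.01],"jaw":0}
    - {"dp":[2.5,-0.3,0],"delta_rot":[0,0,0.01],"jaw":0}
    - {"dp":[2.5,-0.3,0],"delta_rot":[0,0,0.01],"jaw":0}
    - {"dp":[2.5,-0.3,0],"delta_rot":[0,0,0.01],"jaw":0}
    - {"dp":[2.5,-0.3,0],"delta_rot":[0,0,0.01],"jaw":0}

```text
clock: 4.15
tool_pos: [0.475, 0.0159, 0.0402]
tool_rot: [[0.872, 0.49, -0.009], [0.49, -0.872, -0.0], [-0.009, -0.004, -1.0]]
ft_force: [-2.4, -0.7, 1.6]
opening: 0.0005
grasp_force: 1.2
```

```bash
cat > rk.py <<'E'
import sys;sys.argv=sys.argv[:1]
from nav import *
d=p[:2]-[.627,-.186];yaw=np.arctan2(R[1,0],R[0,0]);ex=np.array([np.cos(yaw),np.sin(yaw)]);ey=np.array([-ex[1],ex[0]])
print("in rack-like frame x,y",d@ex,d@ey,"rel deck",yaw-.039,"F n,t",s["ft_force"][:2]@ex,s["ft_force"][:2]@ey)
E
python3 rk.py
```

```text
4.15 [0.475  0.0159 0.0402] yaw 0.5119828786575672 tilt [-0.0095 -0.0005 -1.    ] F [-2.3511 -0.6681  1.567 ] open 0.00045918615386034373
in rack-like frame x,y -0.03355614971825842 0.2504986943948473 rel deck 0.4729828786575672 F n,t -2.376935686249315 0.5693786932004019
```

Request:
send_rows:
  commands:
    - {"dp":[4,-0.5,0],"delta_rot":[0,0,0.016],"jaw":0}
    - {"dp":[5,-0.6,0],"delta_rot":[0,0,0.02],"jaw":0}
    - {"dp":[5,-0.6,0],"delta_rot":[0,0,0.02],"jaw":0}
    - {"dp":[5,-0.6,0],"delta_rot":[0,0,0.02],"jaw":0}
    - {"dp":[5,-0.6,0],"delta_rot":[0,0,0.02],"jaw":0}

```text
clock: 4.65
tool_pos: [0.4956, 0.0299, 0.04]
tool_rot: [[0.915, 0.403, -0.009], [0.404, -0.915, 0.0], [-0.008, -0.004, -1.0]]
ft_force: [-2.5, -0.9, 1.3]
opening: 0.0007
grasp_force: 1.1
```

Request:
send_rows:
  commands:
    - {"dp":[5,-0.6,0],"delta_rot":[0,0,0.02],"jaw":0}
    - {"dp":[5,-0.6,0],"delta_rot":[0,0,0.02],"jaw":0}
    - {"dp":[5,-0.6,0],"delta_rot":[0,0,0.02],"jaw":0}
    - {"dp":[5,-0.6,0],"delta_rot":[0,0,0.02],"jaw":0}
    - {"dp":[5,-0.6,0],"delta_rot":[0,0,0.02],"jaw":0}

```text
clock: 5.15
tool_pos: [0.5177, 0.0417, 0.0398]
tool_rot: [[0.951, 0.31, -0.009], [0.31, -0.951, -0.0], [-0.009, -0.003, -1.0]]
ft_force: [-2.7, -0.5, 2.1]
opening: 0.0005
grasp_force: 1.2
```

Request:
send_rows:
  commands:
    - {"dp":[5,-0.6,0],"delta_rot":[0,0,0.02],"jaw":0}
    - {"dp":[5,-0.6,0],"delta_rot":[0,0,0.02],"jaw":0}
    - {"dp":[5,-0.6,0],"delta_rot":[0,0,0.02],"jaw":0}
    - {"dp":[5,-0.6,0],"delta_rot":[0,0,0.02],"jaw":0}
    - {"dp":[4,-0.5,0],"delta_rot":[0,0,0.016],"jaw":0}

```text
clock: 5.65
tool_pos: [0.5401, 0.0511, 0.0396]
tool_rot: [[0.976, 0.218, -0.009], [0.218, -0.976, -0.0], [-0.009, -0.002, -1.0]]
ft_force: [-2.0, 0.2, 1.6]
opening: 0.0005
grasp_force: 1.1
```

```bash
python3 rk.py
```

```text
5.65 [0.5401 0.0511 0.0396] yaw 0.21939200281406615 tilt [-0.0087 -0.     -1.    ] F [-2.0325  0.1687  1.6059] open 0.00048171740234882266
in rack-like frame x,y -0.03323750326655767 0.2503087491913039 rel deck 0.18039200281406614 F n,t -1.9470668282848234 0.6070233492567192
```

Request:
send_rows:
  commands:
    - {"dp":[5,-0.6,0],"delta_rot":[0,0,0.02],"jaw":0}
    - {"dp":[5,-0.6,0],"delta_rot":[0,0,0.02],"jaw":0}
    - {"dp":[5,-0.6,0],"delta_rot":[0,0,0.02],"jaw":0}
    - {"dp":[4,-0.5,0],"delta_rot":[0,0,0.016],"jaw":0}
    - {"dp":[3,-0.4,0],"delta_rot":[0,0,0.012],"jaw":0}

```text
clock: 6.15
tool_pos: [0.5612, 0.0578, 0.0394]
tool_rot: [[0.991, 0.132, -0.009], [0.132, -0.991, 0.0], [-0.009, -0.001, -1.0]]
ft_force: [-2.3, 0.8, 1.4]
opening: 0.0005
grasp_force: 1.0
```

Request:
send_rows:
  commands:
    - {"dp":[1,-0.1,0],"delta_rot":[0,0,0.004],"jaw":0}
    - {"dp":[1,-0.1,0],"delta_rot":[0,0,0.004],"jaw":0}
    - {"dp":[1,-0.1,0],"delta_rot":[0,0,0.004],"jaw":0}
    - {"dp":[1,-0.1,0],"delta_rot":[0,0,0.004],"jaw":0}
    - {"dp":[1,-0.1,0],"delta_rot":[0,0,0.004],"jaw":0}

```text
clock: 6.65
tool_pos: [0.5657, 0.0587, 0.0393]
tool_rot: [[0.994, 0.112, -0.009], [0.112, -0.994, -0.0], [-0.009, -0.001, -1.0]]
ft_force: [-2.1, 0.7, -0.4]
opening: 0.0005
grasp_force: 0.7
```

```bash
python3 rk.py
```

```text
6.65 [0.5657 0.0587 0.0393] yaw 0.1127161204992186 tilt [-0.0089 -0.0001 -1.    ] F [-2.1245  0.6882 -0.3618] open 0.00047890166767041955
in rack-like frame x,y -0.03337778225085768 0.25005618161214355 rel deck 0.07371612049921861 F n,t -2.0336393326791815 0.9228042492518731
```

Request:
send_rows:
  commands:
    - {"dp":[1,-0.1,0],"delta_rot":[0,0,0.004],"jaw":0}
    - {"dp":[1,-0.1,0],"delta_rot":[0,0,0.004],"jaw":0}
    - {"dp":[1,-0.1,0],"delta_rot":[0,0,0.004],"jaw":0}
    - {"dp":[1,-0.1,0],"delta_rot":[0,0,0.004],"jaw":0}
    - {"dp":[1,-0.1,0],"delta_rot":[0,0,0.004],"jaw":0}

```text
clock: 7.15
tool_pos: [0.5706, 0.0597, 0.0393]
tool_rot: [[0.996, 0.092, -0.009], [0.092, -0.996, -0.0], [-0.009, -0.001, -1.0]]
ft_force: [-2.1, 1.4, 0.4]
opening: -0.0001
grasp_force: 0.7
```

Request:
send_rows:
  commands:
    - {"dp":[0.6,-0.1,0],"delta_rot":[0,0,0.0024],"jaw":0}
    - {"dp":[0.6,-0.1,0],"delta_rot":[0,0,0.0024],"jaw":0}
    - {"dp":[0.6,-0.1,0],"delta_rot":[0,0,0.0024],"jaw":0}
    - {"dp":[0.6,-0.1,0],"delta_rot":[0,0,0.0024],"jaw":0}
    - {"dp":[0.6,-0.1,0],"delta_rot":[0,0,0.0024],"jaw":0}

```text
clock: 7.65
tool_pos: [0.5734, 0.0604, 0.0393]
tool_rot: [[0.997, 0.081, -0.009], [0.081, -0.997, -0.0], [-0.009, -0.0, -1.0]]
ft_force: [-1.5, 1.2, 0.5]
opening: 0.0002
grasp_force: 0.8
```

Request:
send_rows:
  commands:
    - {"dp":[0.6,-0.1,0],"delta_rot":[0,0,0.0024],"jaw":0}
    - {"dp":[0.6,-0.1,0],"delta_rot":[0,0,0.0024],"jaw":0}
    - {"dp":[0.6,-0.1,0],"delta_rot":[0,0,0.0024],"jaw":0}
    - {"dp":[0.6,-0.1,0],"delta_rot":[0,0,0.0024],"jaw":0}
    - {"dp":[0.6,-0.1,0],"delta_rot":[0,0,0.0024],"jaw":0}

```text
clock: 8.15
tool_pos: [0.5764, 0.061, 0.0393]
tool_rot: [[0.998, 0.069, -0.009], [0.069, -0.998, -0.0], [-0.009, -0.0, -1.0]]
ft_force: [-1.7, 1.0, 1.4]
opening: 0.0005
grasp_force: 1.1
```

```bash
python3 rk.py
```

```text
8.15 [0.5764 0.061  0.0393] yaw 0.06869410077432143 tilt [-0.0091 -0.0005 -1.    ] F [-1.6768  0.9991  1.3569] open 0.0005402140122018521
in rack-like frame x,y -0.03355393464776757 0.24994126264773503 rel deck 0.029694100774321434 F n,t -1.604258455180429 1.111831477076656
```

Not yet in contact with the bumper (about 2 N push). I'll continue in 3 mm calls.

Request:
send_rows:
  commands:
    - {"dp":[0.6,-0.1,0],"delta_rot":[0,0,0.0024],"jaw":0}
    - {"dp":[0.6,-0.1,0],"delta_rot":[0,0,0.0024],"jaw":0}
    - {"dp":[0.6,-0.1,0],"delta_rot":[0,0,0.0024],"jaw":0}
    - {"dp":[0.6,-0.1,0],"delta_rot":[0,0,0.0024],"jaw":0}
    - {"dp":[0.6,-0.1,0],"delta_rot":[0,0,0.0024],"jaw":0}

```text
clock: 8.65
tool_pos: [0.5794, 0.0618, 0.0393]
tool_rot: [[0.998, 0.057, -0.009], [0.057, -0.998, -0.0], [-0.009, -0.0, -1.0]]
ft_force: [-2.2, 0.4, 1.6]
opening: 0.0006
grasp_force: 1.2
```

Request:
send_rows:
  commands:
    - {"dp":[0.6,-0.1,0],"delta_rot":[0,0,0.0024],"jaw":0}
    - {"dp":[0.6,-0.1,0],"delta_rot":[0,0,0.0024],"jaw":0}
    - {"dp":[0.6,-0.1,0],"delta_rot":[0,0,0.0024],"jaw":0}
    - {"dp":[0.6,-0.1,0],"delta_rot":[0,0,0.0024],"jaw":0}

```text
clock: 9.05
tool_pos: [0.5818, 0.0623, 0.0392]
tool_rot: [[0.999, 0.047, -0.009], [0.047, -0.999, -0.0], [-0.009, -0.0, -1.0]]
ft_force: [-2.5, -0.6, 1.5]
opening: 0.0006
grasp_force: 1.2
```

Request:
send_rows:
  commands:
    - {"dp":[0.6,-0.1,0],"delta_rot":[0,0,0.0024],"jaw":0}
    - {"dp":[0.6,-0.1,0],"delta_rot":[0,0,0.0024],"jaw":0}
    - {"dp":[0.6,-0.1,0],"delta_rot":[0,0,0.0024],"jaw":0}
    - {"dp":[0.6,-0.1,0],"delta_rot":[0,0,0.0024],"jaw":0}

```text
clock: 9.45
tool_pos: [0.5842, 0.0629, 0.0392]
tool_rot: [[0.999, 0.037, -0.009], [0.037, -0.999, -0.0], [-0.009, -0.0, -1.0]]
ft_force: [-2.3, -0.2, 2.3]
opening: 0.0003
grasp_force: 1.2
```

Request:
send_rows:
  commands:
    - {"dp":[0.6,-0.1,0],"delta_rot":[0,0,0.0024],"jaw":0}
    - {"dp":[0.6,-0.1,0],"delta_rot":[0,0,0.0024],"jaw":0}
    - {"dp":[0.6,-0.1,0],"delta_rot":[0,0,0.0024],"jaw":0}
    - {"dp":[0.6,-0.1,0],"delta_rot":[0,0,0.0024],"jaw":0}

```text
clock: 9.85
tool_pos: [0.5865, 0.0634, 0.0392]
tool_rot: [[1.0, 0.028, -0.009], [0.028, -1.0, -0.0], [-0.009, 0.0, -1.0]]
ft_force: [-2.5, -0.6, 1.5]
opening: 0.0003
grasp_force: 1.2
```

Request:
send_rows:
  commands:
    - {"dp":[0.6,-0.1,0],"delta_rot":[0,0,0.0024],"jaw":0}
    - {"dp":[0.6,-0.1,0],"delta_rot":[0,0,0.0024],"jaw":0}
    - {"dp":[0.6,-0.1,0],"delta_rot":[0,0,0.0024],"jaw":0}
    - {"dp":[0.6,-0.1,0],"delta_rot":[0,0,0.0024],"jaw":0}

```text
clock: 10.25
tool_pos: [0.589, 0.0639, 0.0392]
tool_rot: [[1.0, 0.018, -0.009], [0.018, -1.0, -0.0], [-0.009, 0.0, -1.0]]
ft_force: [-2.8, -0.6, 2.1]
opening: 0.0006
grasp_force: 1.2
```

Request:
send_rows:
  commands:
    - {"dp":[0.6,-0.1,0],"delta_rot":[0,0,0.0024],"jaw":0}
    - {"dp":[0.6,-0.1,0],"delta_rot":[0,0,0.0024],"jaw":0}
    - {"dp":[0.6,-0.1,0],"delta_rot":[0,0,0.0024],"jaw":0}
    - {"dp":[0.6,-0.1,0],"delta_rot":[0,0,0.0024],"jaw":0}

```text
clock: 10.65
tool_pos: [0.5903, 0.0642, 0.0391]
tool_rot: [[1.0, 0.009, -0.011], [0.009, -1.0, -0.001], [-0.011, 0.001, -1.0]]
ft_force: [-5.3, -0.7, 3.3]
opening: 0.0005
grasp_force: 2.9
```

```bash
python3 rk.py
```

```text
10.65 [0.5903 0.0642 0.0391] yaw 0.008860030501983673 tilt [-0.011  -0.0008 -0.9999] F [-5.3141 -0.7008  3.2582] open 0.0004721804357430087
in rack-like frame x,y -0.034497711065433916 0.2504678697594259 rel deck -0.030139969498016325 F n,t -5.320068174143358 -0.6536924070406138
```

Request:
send_rows:
  commands:
    - {"dp":[0.5,-0.1,0],"delta_rot":[0,0,0.002],"jaw":0}
    - {"dp":[0.5,-0.1,0],"delta_rot":[0,0,0.002],"jaw":0}
    - {"dp":[0.5,0,0],"delta_rot":[0,0,0.002],"jaw":0}
    - {"dp":[0,0,0],"delta_rot":[0,0,0],"jaw":0}

```text
clock: 11.05
tool_pos: [0.5908, 0.0644, 0.039]
tool_rot: [[1.0, 0.003, -0.013], [0.003, -1.0, -0.001], [-0.013, 0.001, -1.0]]
ft_force: [-6.4, -0.8, 6.2]
opening: 0.0004
grasp_force: 3.6
```

Request:
send_rows:
  commands:
    - {"dp":[0.4,0,-0.4],"delta_rot":[0,0,0],"jaw":0}
    - {"dp":[0.4,0,-0.4],"delta_rot":[0,0,0],"jaw":0}
    - {"dp":[0.4,0,-0.4],"delta_rot":[0,0,0],"jaw":0}
    - {"dp":[0,0,0],"delta_rot":[0,0,0],"jaw":0}

```text
clock: 11.45
tool_pos: [0.5915, 0.0645, 0.0393]
tool_rot: [[1.0, 0.003, -0.014], [0.003, -1.0, -0.001], [-0.014, 0.001, -1.0]]
ft_force: [-6.2, -0.2, -0.8]
opening: 0.0002
grasp_force: 3.1
```

```bash
python3 rk.py
```

```text
11.45 [0.5915 0.0645 0.0393] yaw 0.003441036835103532 tilt [-0.0141 -0.0009 -0.9999] F [-6.215  -0.2331 -0.8423] open 0.00017822192456761122
in rack-like frame x,y -0.03465800099033761 0.2506052636089302 rel deck -0.03555896316489647 F n,t -6.215814390675501 -0.21172429797763853
```

Request:
send_rows:
  commands:
    - {"dp":[0.5,0,0],"delta_rot":[0,0,0.001],"jaw":0}
    - {"dp":[0.5,0,0],"delta_rot":[0,0,0.001],"jaw":0}
    - {"dp":[0.5,0,0],"delta_rot":[0,0,0.001],"jaw":0}
    - {"dp":[0.5,0,0],"delta_rot":[0,0,0.001],"jaw":0}
    - {"dp":[0,0,0],"delta_rot":[0,0,0],"jaw":0}

```text
clock: 11.95
tool_pos: [0.5922, 0.0647, 0.0391]
tool_rot: [[1.0, -0.0, -0.017], [-0.0, -1.0, -0.001], [-0.017, 0.001, -1.0]]
ft_force: [-8.9, 0.6, 0.2]
opening: 0.0005
grasp_force: 4.3
```

Request:
send_rows:
  commands:
    - {"dp":[0.5,0,0],"delta_rot":[0,0,0],"jaw":0}
    - {"dp":[0.4,0,0],"delta_rot":[0,0,0],"jaw":0}
    - {"dp":[0,0,0],"delta_rot":[0,0,0],"jaw":0}
    - {"dp":[0,0,0],"delta_rot":[0,0,0],"jaw":0}
    - {"dp":[0,0,0],"delta_rot":[0,0,0],"jaw":0}

```text
clock: 12.45
tool_pos: [0.5924, 0.0647, 0.0391]
tool_rot: [[1.0, 0.0, -0.018], [0.0, -1.0, -0.001], [-0.018, 0.001, -1.0]]
ft_force: [-10.0, 0.6, 1.5]
opening: 0.0006
grasp_force: 5.1
```

```bash
python3 rk.py
```

```text
12.45 [0.5924 0.0647 0.0391] yaw 6.062549504516558e-05 tilt [-0.0179 -0.0014 -0.9998] F [-10.0217   0.6217   1.5153] open 0.0005844112732912902
in rack-like frame x,y -0.03459741370710465 0.25075200315944235 rel deck -0.038939374504954834 F n,t -10.0217093727572 0.6222701719230407
```

Request:
send_rows:
  commands:
    - {"dp":[-1,0,0],"delta_rot":[0,0,0],"jaw":0}
    - {"dp":[-2,0,0],"delta_rot":[0,0,0],"jaw":0}
    - {"dp":[-4,0,0],"delta_rot":[0,0,0],"jaw":0}
    - {"dp":[-12,0,0],"delta_rot":[0,0,0],"jaw":0}
    - {"dp":[-14,0,0],"delta_rot":[0,0,0],"jaw":0}

```text
clock: 12.95
tool_pos: [0.566, 0.065, 0.0409]
tool_rot: [[1.0, -0.002, -0.004], [-0.002, -1.0, 0.002], [-0.004, -0.002, -1.0]]
ft_force: [0.2, 0.2, -0.7]
opening: 0.0006
grasp_force: 0.0
```

Request:
send_rows:
  commands:
    - {"dp":[0,0,-25],"delta_rot":[0,0,0],"jaw":0}
    - {"dp":[0,0,-45],"delta_rot":[0,0,0],"jaw":0}
    - {"dp":[-29,-28,0],"delta_rot":[0,0,0.1],"jaw":0}
    - {"dp":[-26,-31,0],"delta_rot":[0,0,0.1],"jaw":0}
    - {"dp":[-23,-33,0],"delta_rot":[0,0,0.1],"jaw":0}

```text
clock: 13.45
tool_pos: [0.4976, 0.1637, 0.1121]
tool_rot: [[0.953, -0.303, -0.005], [-0.303, -0.953, 0.001], [-0.005, 0.0, -1.0]]
ft_force: [0.3, 0.9, -0.4]
opening: 0.0001
grasp_force: 0.0
```

Request:
send_rows:
  commands:
    - {"dp":[0,0,0],"delta_rot":[0,0,0.14],"jaw":0}
    - {"dp":[0,0,0],"delta_rot":[0,0,0.14],"jaw":0}
    - {"dp":[0,0,0],"delta_rot":[0,0,0.14],"jaw":0}
    - {"dp":[0,0,0],"delta_rot":[0,0,0.14],"jaw":0}
    - {"dp":[0,0,0],"delta_rot":[0,0,0.14],"jaw":0}

```text
clock: 13.95
tool_pos: [0.499, 0.1638, 0.1117]
tool_rot: [[0.535, -0.845, -0.004], [-0.845, -0.535, 0.001], [-0.003, 0.003, -1.0]]
ft_force: [0.2, -0.8, -1.3]
opening: 0.0001
grasp_force: 0.0
```

```bash
python3 nav.py 0.4738 0.1473 0.039 -1.279; python3 - <<'E'
from h import *
a=ctrl.grab_frame("scene")[150:290,178:368,::-1];cv2.imwrite("pics/s2.png",cv2.resize(a,None,fx=4,fy=4))
a=ctrl.grab_frame("top")[152:260,195:347,::-1];cv2.imwrite("pics/t2.png",cv2.resize(a,None,fx=5,fy=5))
E
```

```text
13.95 [0.499  0.1638 0.1117] yaw -1.0058469409395332 tilt [-0.0038  0.0011 -1.    ] F [ 0.2192 -0.7588 -1.2537] open 0.00014232145924877995
dp mm [ 0.616  29.942  72.8103] rz 0.2731530590604667
```

View pics/s2.png

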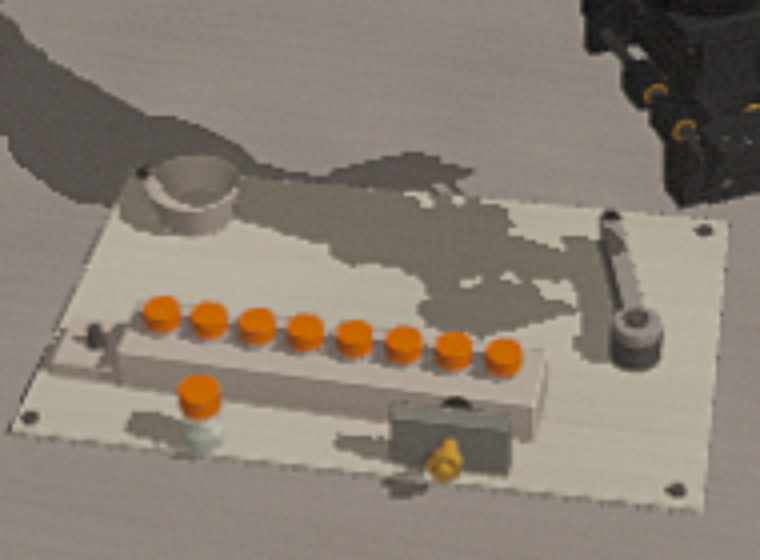

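Request:
send_rows:
  commands:
    - {"dp":[0,15,0],"delta_rot":[0,0,0],"jaw":0}
    - {"dp":[0,15,0],"delta_rot":[0,0,0.137],"jaw":0}
    - {"dp":[0,0,0],"delta_rot":[0,0,0.136],"jaw":0}
    - {"dp":[0,0,20],"delta_rot":[0,0,0],"jaw":0}
    - {"dp":[0,0,0],"delta_rot":[0,0,0],"jaw":0}

```text
clock: 14.55
tool_pos: [0.4715, 0.147, 0.0903]
tool_rot: [[0.296, -0.955, -0.01], [-0.955, -0.296, -0.0], [-0.003, 0.009, -1.0]]
ft_force: [0.2, -0.1, 0.3]
opening: 0.0005
grasp_force: 0.0
```

```bash
python3 nav.py 0.4738 0.1473 0.039 -1.279
```

```text
14.55 [0.4715 0.147  0.0903] yaw -1.2702307662704062 tilt [-0.0097 -0.0003 -1.    ] F [ 0.2175 -0.1079  0.2523] open 0.0005178055651435174
dp mm [ 0.5362 -2.7664 51.3113] rz 0.008769233729593706
```

Request:
send_rows:
  commands:
    - {"dp":[0,-1,16],"delta_rot":[0,0,0],"jaw":0}
    - {"dp":[0,-1,15],"delta_rot":[0,0,0],"jaw":0}
    - {"dp":[0,-1,12],"delta_rot":[0,0,0.009],"jaw":0}
    - {"dp":[0,0,7],"delta_rot":[0,0,0],"jaw":0}
    - {"dp":[0,0,0],"delta_rot":[0,0,0],"jaw":0}

```text
clock: 15.05
tool_pos: [0.4738, 0.1476, 0.0409]
tool_rot: [[0.284, -0.959, -0.01], [-0.959, -0.284, -0.0], [-0.003, 0.009, -1.0]]
ft_force: [0.3, 0.0, 0.3]
opening: 0.0002
grasp_force: 0.0
```

Request:
send_rows:
  commands:
    - {"dp":[4,0,0],"delta_rot":[0,0,0],"jaw":0}
    - {"dp":[4,0,0],"delta_rot":[0,0,0],"jaw":0}
    - {"dp":[4,0,0],"delta_rot":[0,0,0],"jaw":0}
    - {"dp":[2,0,0],"delta_rot":[0,0,0],"jaw":0}
    - {"dp":[2,0,0],"delta_rot":[0,0,0],"jaw":0}

```text
clock: 15.55
tool_pos: [0.4781, 0.1336, 0.0417]
tool_rot: [[0.285, -0.958, -0.01], [-0.958, -0.285, 0.002], [-0.005, 0.009, -1.0]]
ft_force: [-1.5, 4.3, 4.4]
opening: 0.0003
grasp_force: 2.3
```

```bash
cat > kp.py <<'E'
import sys;sys.argv=sys.argv[:1]
from nav import *
d=p[:2]-[.559,.1416];yaw=np.arctan2(R[1,0],R[0,0]);n=np.array([np.cos(yaw),np.sin(yaw)]);u=np.array([n[1],-n[0]])
f=s["ft_force"][:2]
print("radial,n mm",d@u*1e3,d@n*1e3,"k",yaw+1.279+.253,"F n,u",f@n,f@u)
E
python3 kp.py
```

```text
15.55 [0.4781 0.1336 0.0417] yaw -1.2814212477724467 tilt [-0.0096  0.002  -1.    ] F [-1.5285  4.2898  4.4297] open 0.0003441492262308108
radial,n mm 79.79804065352856 -15.457363159760812 k 0.2505787522275532 F n,u -4.54763398554034 0.24084755571805494
```

Request:
send_rows:
  commands:
    - {"dp":[4,0.7,0],"delta_rot":[0,0,-0.05],"jaw":0}
    - {"dp":[4,0.7,0],"delta_rot":[0,0,-0.05],"jaw":0}
    - {"dp":[5.6,0.9,0],"delta_rot":[0,0,-0.07],"jaw":0}
    - {"dp":[5.6,0.9,0],"delta_rot":[0,0,-0.07],"jaw":0}
    - {"dp":[5.6,0.9,0],"delta_rot":[0,0,-0.07],"jaw":0}

```text
clock: 16.05
tool_pos: [0.4847, 0.1094, 0.0415]
tool_rot: [[0.567, -0.824, -0.009], [-0.824, -0.567, 0.002], [-0.006, 0.006, -1.0]]
ft_force: [-1.1, 4.9, 1.6]
opening: 0.0004
grasp_force: 2.3
```

```bash
python3 kp.py
```

```text
16.05 [0.4847 0.1094 0.0415] yaw -0.9680866326158545 tilt [-0.0086  0.0017 -1.    ] F [-1.0766  4.9324  1.6454] open 0.00035340651409930486
radial,n mm 79.50812460181461 -15.59297478975257 k 0.5639133673841454 F n,u -4.6735742270123986 -1.9091686023832857
```

Request:
send_rows:
  commands:
    - {"dp":[6.4,1.0,0],"delta_rot":[0,0,-0.08],"jaw":0}
    - {"dp":[6.4,1.0,0],"delta_rot":[0,0,-0.08],"jaw":0}
    - {"dp":[6.4,1.0,0],"delta_rot":[0,0,-0.08],"jaw":0}
    - {"dp":[6.4,1.0,0],"delta_rot":[0,0,-0.08],"jaw":0}
    - {"dp":[6.4,1.0,0],"delta_rot":[0,0,-0.08],"jaw":0}

```text
clock: 16.55
tool_pos: [0.5019, 0.0827, 0.0411]
tool_rot: [[0.843, -0.538, -0.011], [-0.538, -0.843, 0.001], [-0.01, 0.005, -1.0]]
ft_force: [-1.2, 4.6, 1.7]
opening: 0.0004
grasp_force: 2.3
```

Request:
send_rows:
  commands:
    - {"dp":[6.4,1.0,0],"delta_rot":[0,0,-0.08],"jaw":0}
    - {"dp":[6.4,1.0,0],"delta_rot":[0,0,-0.08],"jaw":0}
    - {"dp":[6.4,1.0,0],"delta_rot":[0,0,-0.08],"jaw":0}
    - {"dp":[6.4,1.0,0],"delta_rot":[0,0,-0.08],"jaw":0}
    - {"dp":[4.8,0.8,0],"delta_rot":[0,0,-0.06],"jaw":0}

```text
clock: 17.05
tool_pos: [0.527, 0.0648, 0.0406]
tool_rot: [[0.982, -0.189, -0.012], [-0.189, -0.982, -0.0], [-0.012, 0.002, -1.0]]
ft_force: [-3.9, 2.2, 1.5]
opening: 0.0004
grasp_force: 1.7
```

```bash
python3 kp.py
```

```text
17.05 [0.527  0.0648 0.0406] yaw -0.18983267161252848 tilt [-0.0119 -0.0002 -0.9999] F [-3.9463  2.1855  1.4914] open 0.00042760378205312395
radial,n mm 81.43164868481975 -16.88897196138353 k 1.3421673283874713 F n,u -4.287770466818898 -1.4015986475198305
```

Request:
send_rows:
  commands:
    - {"dp":[3.2,0.5,0],"delta_rot":[0,0,-0.04],"jaw":0}
    - {"dp":[3.2,0.5,0],"delta_rot":[0,0,-0.04],"jaw":0}
    - {"dp":[3.2,0.5,0],"delta_rot":[0,0,-0.04],"jaw":0}
    - {"dp":[3.2,0.5,0],"delta_rot":[0,0,-0.04],"jaw":0}
    - {"dp":[2.4,0.4,0],"delta_rot":[0,0,-0.03],"jaw":0}

```text
clock: 17.55
tool_pos: [0.5429, 0.0599, 0.0406]
tool_rot: [[1.0, -0.001, -0.01], [-0.001, -1.0, -0.001], [-0.01, 0.001, -1.0]]
ft_force: [-4.6, 0.5, 1.2]
opening: 0.0005
grasp_force: 2.0
```

Request:
send_rows:
  commands:
    - {"dp":[1.2,0.2,0],"delta_rot":[0,0,-0.015],"jaw":0}
    - {"dp":[1.2,0.2,0],"delta_rot":[0,0,-0.015],"jaw":0}
    - {"dp":[1.2,0.2,0],"delta_rot":[0,0,-0.015],"jaw":0}
    - {"dp":[1.2,0.2,0],"delta_rot":[0,0,-0.015],"jaw":0}
    - {"dp":[1.2,0.2,0],"delta_rot":[0,0,-0.015],"jaw":0}

```text
clock: 18.05
tool_pos: [0.5491, 0.0589, 0.0406]
tool_rot: [[0.997, 0.072, -0.01], [0.072, -0.997, -0.001], [-0.01, 0.001, -1.0]]
ft_force: [-3.5, -3.1, 0.4]
opening: 0.0006
grasp_force: 2.1
```

```bash
python3 kp.py
```

```text
18.05 [0.5491 0.0589 0.0406] yaw 0.07242148557526566 tilt [-0.0095 -0.0013 -1.    ] F [-3.5049 -3.1001  0.3628] open 0.0005612090868144733
radial,n mm 81.72646543452947 -15.884400167705321 k 1.6044214855752656 F n,u -3.719980830600232 2.83836769745809
```

Request:
send_rows:
  commands:
    - {"dp":[1.2,0.2,0],"delta_rot":[0,0,-0.015],"jaw":0}
    - {"dp":[1.2,0.2,0],"delta_rot":[0,0,-0.015],"jaw":0}
    - {"dp":[1.2,0.2,0],"delta_rot":[0,0,-0.015],"jaw":0}
    - {"dp":[1.2,0.2,0],"delta_rot":[0,0,-0.015],"jaw":0}
    - {"dp":[1.2,0.2,0],"delta_rot":[0,0,-0.015],"jaw":0}

```text
clock: 18.55
tool_pos: [0.5554, 0.0585, 0.0406]
tool_rot: [[0.989, 0.147, -0.009], [0.147, -0.989, -0.001], [-0.009, 0.0, -1.0]]
ft_force: [-4.4, -3.4, 0.4]
opening: 0.0005
grasp_force: 2.1
```

Request:
send_rows:
  commands:
    - {"dp":[0.8,0.1,0],"delta_rot":[0,0,-0.01],"jaw":0}
    - {"dp":[0.8,0.1,0],"delta_rot":[0,0,-0.01],"jaw":0}
    - {"dp":[0.8,0.1,0],"delta_rot":[0,0,-0.01],"jaw":0}
    - {"dp":[0.8,0.1,0],"delta_rot":[0,0,-0.01],"jaw":0}
    - {"dp":[0.8,0.1,0],"delta_rot":[0,0,-0.01],"jaw":0}

```text
clock: 19.05
tool_pos: [0.5594, 0.0592, 0.0406]
tool_rot: [[0.981, 0.196, -0.009], [0.196, -0.981, -0.001], [-0.009, -0.001, -1.0]]
ft_force: [-2.7, -3.0, 0.1]
opening: 0.0004
grasp_force: 2.1
```

```bash
python3 kp.py
```

```text
19.05 [0.5594 0.0592 0.0406] yaw 0.19738364247062704 tilt [-0.0089 -0.0007 -1.    ] F [-2.7266 -3.0471  0.1216] open 0.0004470485930407634
radial,n mm 80.87250787033514 -15.724606947299336 k 1.7293836424706268 F n,u -3.2712310524369803 2.4532418569148766
```

Request:
send_rows:
  commands:
    - {"dp":[0.7,0.1,0],"delta_rot":[0,0,-0.009],"jaw":0}
    - {"dp":[0.7,0.1,0],"delta_rot":[0,0,-0.009],"jaw":0}
    - {"dp":[0.7,0.1,0],"delta_rot":[0,0,-0.009],"jaw":0}
    - {"dp":[0.7,0.1,0],"delta_rot":[0,0,-0.009],"jaw":0}

```text
clock: 19.45
tool_pos: [0.5623, 0.0598, 0.0406]
tool_rot: [[0.973, 0.232, -0.009], [0.232, -0.973, -0.0], [-0.009, -0.002, -1.0]]
ft_force: [-3.0, -3.4, 0.5]
opening: 0.0006
grasp_force: 2.0
```

Request:
send_rows:
  commands:
    - {"dp":[0.5,0.1,0],"delta_rot":[0,0,-0.006],"jaw":0}
    - {"dp":[0.5,0.1,0],"delta_rot":[0,0,-0.006],"jaw":0}
    - {"dp":[0.5,0.1,0],"delta_rot":[0,0,-0.006],"jaw":0}
    - {"dp":[0.5,0.1,0],"delta_rot":[0,0,-0.006],"jaw":0}

```text
clock: 19.85
tool_pos: [0.5643, 0.0599, 0.0406]
tool_rot: [[0.967, 0.255, -0.009], [0.255, -0.967, -0.0], [-0.009, -0.002, -1.0]]
ft_force: [-3.1, -3.2, -0.4]
opening: 0.0004
grasp_force: 2.0
```

```bash
python3 kp.py
```

```text
19.85 [0.5643 0.0599 0.0406] yaw 0.25737645952915833 tilt [-0.0088 -0.0002 -1.    ] F [-3.119  -3.1763 -0.3561] open 0.00035820058759771786
radial,n mm 80.39590637611175 -15.686198743022562 k 1.7893764595291581 F n,u -3.8247341042327387 2.277780596995816
```

Request:
send_rows:
  commands:
    - {"dp":[0.5,0.1,0],"delta_rot":[0,0,-0.006],"jaw":0}
    - {"dp":[0.5,0.1,0],"delta_rot":[0,0,-0.006],"jaw":0}
    - {"dp":[0.5,0.1,0],"delta_rot":[0,0,-0.006],"jaw":0}
    - {"dp":[0.5,0.1,0],"delta_rot":[0,0,-0.006],"jaw":0}

```text
clock: 20.25
tool_pos: [0.5663, 0.06, 0.0406]
tool_rot: [[0.961, 0.278, -0.009], [0.278, -0.961, -0.0], [-0.009, -0.002, -1.0]]
ft_force: [-2.8, -3.4, 0.4]
opening: 0.0006
grasp_force: 2.0
```

Request:
send_rows:
  commands:
    - {"dp":[0.5,0.1,0],"delta_rot":[0,0,-0.006],"jaw":0}
    - {"dp":[0.5,0.1,0],"delta_rot":[0,0,-0.006],"jaw":0}
    - {"dp":[0.5,0.1,0],"delta_rot":[0,0,-0.006],"jaw":0}

```text
clock: 20.55
tool_pos: [0.5678, 0.0601, 0.0406]
tool_rot: [[0.955, 0.295, -0.009], [0.295, -0.956, -0.0], [-0.008, -0.002, -1.0]]
ft_force: [-4.1, -3.6, 0.7]
opening: 0.0005
grasp_force: 2.0
```

```bash
python3 kp.py
```

```text
20.55 [0.5678 0.0601 0.0406] yaw 0.29941803162737557 tilt [-0.0088 -0.0003 -1.    ] F [-4.0637 -3.6198  0.7054] open 0.0005483035317917428
radial,n mm 80.45721754081018 -15.58327197320504 k 1.8314180316273756 F n,u -4.950651765201063 2.260123468973939
```

Request:
send_rows:
  commands:
    - {"dp":[0.5,0.1,0],"delta_rot":[0,0,-0.006],"jaw":0}
    - {"dp":[0.5,0.1,0],"delta_rot":[0,0,-0.006],"jaw":0}
    - {"dp":[0.5,0.1,0],"delta_rot":[0,0,-0.006],"jaw":0}

```text
clock: 20.85
tool_pos: [0.5693, 0.0603, 0.0406]
tool_rot: [[0.95, 0.312, -0.009], [0.312, -0.95, -0.0], [-0.008, -0.003, -1.0]]
ft_force: [-3.0, -3.1, 1.7]
opening: 0.0001
grasp_force: 2.0
```

```bash
python3 kp.py
```

```text
20.85 [0.5693 0.0603 0.0406] yaw 0.31750307662641974 tilt [-0.0088 -0.0002 -1.    ] F [-3.0253 -3.1339  1.6998] open 8.008025845529818e-05
radial,n mm 80.41698568305294 -15.544484756339786 k 1.8495030766264198 F n,u -3.8524264623966795 2.0327415445905546
```

Request:
send_rows:
  commands:
    - {"dp":[0.5,0.1,0],"delta_rot":[0,0,-0.006],"jaw":0}
    - {"dp":[0.5,0.1,0],"delta_rot":[0,0,-0.006],"jaw":0}
    - {"dp":[0.5,0.1,0],"delta_rot":[0,0,-0.006],"jaw":0}

```text
clock: 21.15
tool_pos: [0.5698, 0.0602, 0.0405]
tool_rot: [[0.944, 0.329, -0.011], [0.329, -0.944, -0.001], [-0.011, -0.003, -1.0]]
ft_force: [-5.7, -4.4, 4.5]
opening: 0.0003
grasp_force: 3.3
```

```bash
python3 kp.py
```

```text
21.15 [0.5698 0.0602 0.0405] yaw 0.33508193451946544 tilt [-0.0111 -0.0008 -0.9999] F [-5.697  -4.3954  4.4924] open 0.0003472703954627602
radial,n mm 80.3923561333677 -16.55094134587931 k 1.8670819345194656 F n,u -6.82551755697984 2.2774873556483577
```

Request:
send_rows:
  commands:
    - {"dp":[0.4,0.1,-0.4],"delta_rot":[0,0,0],"jaw":0}
    - {"dp":[0.4,0.1,-0.4],"delta_rot":[0,0,0],"jaw":0}
    - {"dp":[0.4,0.1,0],"delta_rot":[0,0,0],"jaw":0}

```text
clock: 21.45
tool_pos: [0.5699, 0.0603, 0.0407]
tool_rot: [[0.944, 0.329, -0.013], [0.329, -0.944, -0.001], [-0.013, -0.003, -1.0]]
ft_force: [-6.7, -3.8, 1.1]
opening: 0.0004
grasp_force: 3.5
```

```bash
python3 kp.py
```

```text
21.45 [0.5699 0.0603 0.0407] yaw 0.3349667891983491 tilt [-0.0135 -0.0011 -0.9999] F [-6.6625 -3.7755  1.0727] open 0.0004079397151580974
radial,n mm 80.40125211923541 -16.40682091626919 k 1.866966789198349 F n,u -7.533384933279094 1.3754260640988027
```

Request:
send_rows:
  commands:
    - {"dp":[0.5,0,0],"delta_rot":[0,0,0],"jaw":0}
    - {"dp":[0.5,0,0],"delta_rot":[0,0,0],"jaw":0}
    - {"dp":[0.5,0,0],"delta_rot":[0,0,0],"jaw":0}
    - {"dp":[0.5,0,0],"delta_rot":[0,0,0],"jaw":0}

```text
clock: 21.85
tool_pos: [0.5704, 0.0604, 0.0406]
tool_rot: [[0.944, 0.329, -0.016], [0.329, -0.944, -0.002], [-0.016, -0.003, -1.0]]
ft_force: [-9.0, -4.8, 2.6]
opening: 0.0003
grasp_force: 4.9
```

```bash
python3 kp.py
```

```text
21.85 [0.5704 0.0604 0.0406] yaw 0.3349036325986769 tilt [-0.0165 -0.0022 -0.9999] F [-8.9648 -4.789   2.6164] open 0.000303462122010797
radial,n mm 80.40413186693203 -15.941716767585868 k 1.8669036325986768 F n,u -10.040727506294918 1.576414116868019
```

Request:
send_rows:
  commands:
    - {"dp":[0.5,0,0],"delta_rot":[0,0,0],"jaw":0}
    - {"dp":[0.5,0,-0.2],"delta_rot":[0,0,0],"jaw":0}
    - {"dp":[0.5,0,-0.2],"delta_rot":[0,0,0],"jaw":0}
    - {"dp":[0.5,0,0],"delta_rot":[0,0,0],"jaw":0}
    - {"dp":[0,0,0],"delta_rot":[0,0,0],"jaw":0}

```text
clock: 22.35
tool_pos: [0.5707, 0.0605, 0.0407]
tool_rot: [[0.944, 0.329, -0.02], [0.329, -0.944, -0.003], [-0.02, -0.003, -1.0]]
ft_force: [-9.5, -5.1, 2.3]
opening: 0.0004
grasp_force: 5.7
```

```bash
python3 kp.py
```

```text
22.35 [0.5707 0.0605 0.0407] yaw 0.33493450983716966 tilt [-0.0197 -0.0033 -0.9998] F [-9.5304 -5.125   2.2949] open 0.0003844591390036572
radial,n mm 80.419016069375 -15.568670577526436 k 1.8669345098371695 F n,u -10.685437714074814 1.7074551409617111
```

Request:
send_rows:
  commands:
    - {"dp":[0.5,0,0],"delta_rot":[0,0,0],"jaw":0}
    - {"dp":[0.5,0,-0.2],"delta_rot":[0,0,0],"jaw":0}
    - {"dp":[0.5,0,-0.2],"delta_rot":[0,0,0],"jaw":0}
    - {"dp":[0,0,0],"delta_rot":[0,0,0],"jaw":0}
    - {"dp":[0,0,0],"delta_rot":[0,0,0],"jaw":0}

```text
clock: 22.85
tool_pos: [0.5711, 0.0606, 0.0407]
tool_rot: [[0.944, 0.329, -0.022], [0.329, -0.944, -0.004], [-0.022, -0.003, -1.0]]
ft_force: [-11.1, -5.8, 1.2]
opening: 0.001
grasp_force: 6.3
```

```bash
python3 kp.py
```

```text
22.85 [0.5711 0.0606 0.0407] yaw 0.3349809103027933 tilt [-0.022  -0.0041 -0.9998] F [-11.1055  -5.7562   1.2025] open 0.0010111274802596442
radial,n mm 80.4689842799512 -15.221204339387173 k 1.8669809103027935 F n,u -12.380601957994473 1.7852672365784157
```

Request:
send_rows:
  commands:
    - {"dp":[0.5,0,0],"delta_rot":[0,0,0],"jaw":0}
    - {"dp":[0.5,0,0],"delta_rot":[0,0,0],"jaw":0}
    - {"dp":[0.3,0,0],"delta_rot":[0,0,0],"jaw":0}
    - {"dp":[0,0,0],"delta_rot":[0,0,0],"jaw":0}
    - {"dp":[0,0,0],"delta_rot":[0,0,0],"jaw":0}

```text
clock: 23.35
tool_pos: [0.5712, 0.0607, 0.0407]
tool_rot: [[0.944, 0.329, -0.024], [0.329, -0.944, -0.005], [-0.024, -0.003, -1.0]]
ft_force: [-12.5, -6.2, 4.4]
opening: 0.0006
grasp_force: 7.3
```

```bash
python3 kp.py
```

```text
23.35 [0.5712 0.0607 0.0407] yaw 0.33500993815061425 tilt [-0.0242 -0.0048 -0.9997] F [-12.4848  -6.1708   4.425 ] open 0.0006016807696227165
radial,n mm 80.45675541219241 -15.052713615829244 k 1.867009938150614 F n,u -13.819572693652631 1.7230543559233897
```

Request:
send_rows:
  commands:
    - {"dp":[-1.5,0,0],"delta_rot":[0,0,0],"jaw":0}
    - {"dp":[-2,0,0],"delta_rot":[0,0,0],"jaw":0}
    - {"dp":[-4,0,0],"delta_rot":[0,0,0],"jaw":0}
    - {"dp":[-8,0,0],"delta_rot":[0,0,0],"jaw":0}
    - {"dp":[-20,0,0],"delta_rot":[0,0,0],"jaw":0}

```text
clock: 23.85
tool_pos: [0.5483, 0.0538, 0.043]
tool_rot: [[0.944, 0.33, -0.001], [0.33, -0.944, 0.004], [0.0, -0.004, -1.0]]
ft_force: [-0.6, 1.3, 1.0]
opening: 0.0006
grasp_force: 0.0
```

Request:
send_rows:
  commands:
    - {"dp":[-10,0,-15],"delta_rot":[0,0,0],"jaw":0}
    - {"dp":[-20,0,-35],"delta_rot":[0,0,0],"jaw":0}
    - {"dp":[-30,0,-40],"delta_rot":[0,0,0],"jaw":0}
    - {"dp":[-20,0,-40],"delta_rot":[0,0,0],"jaw":0}
    - {"dp":[0,0,0],"delta_rot":[0,0,0],"jaw":0}

```text
clock: 24.35
tool_pos: [0.4714, 0.0252, 0.1775]
tool_rot: [[0.944, 0.329, -0.0], [0.329, -0.944, 0.001], [0.0, -0.001, -1.0]]
ft_force: [0.8, -0.5, 0.6]
opening: 0.0007
grasp_force: 0.0
```

```bash
python3 nav.py; python3 - <<'E'
from h import *
a=ctrl.grab_frame("scene")[150:290,178:368,::-1];cv2.imwrite("pics/s3.png",cv2.resize(a,None,fx=4,fy=4))
E
```

```text
24.35 [0.4714 0.0252 0.1775] yaw 0.33502611001169674 tilt [-0.0002  0.0014 -1.    ] F [ 0.8026 -0.509   0.65  ] open 0.0007168295152203853
```

View pics/s3.png

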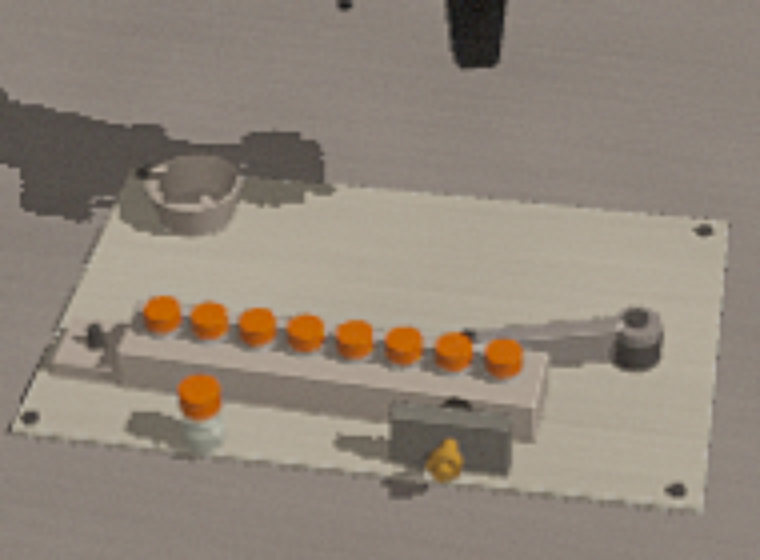

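The rack rests on the bumper (457,403), and the keeper tip (470,335) bears on its near face. The vial and dish are where they started. Handing in.

```bash
python3 -c "
from cell import ctrl
print(ctrl.finish_job())"
```

```text
the job is handed in; nothing more can be done
None
```

I handed the job in at about 24 s with the rack clamped between keeper and bumper; no verdict came back. The contact forces are my estimates from the wrist force: about 8 N on the bumper at home, and roughly 5–9 N on it when the keeper was pressed. In the last picture the vial and dish stood where they started.

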